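# Hold a sample tube down in the V cradle of a tube reader

### The arm

A 6-joint arm with a two-finger parallel gripper is mounted at the origin on the work surface. World frame = base frame: x ahead of the robot, y to its left, z up, the work surface at z = 0. Lengths are in m, angles in rad, forces in N, time in s.
With the tool pointing down it reaches from about 0.325 to 0.9 m from the base axis. Payload 6.1 kg.
Tool frame: the origin (TCP) lies midway between the tips of the shut fingers; the grasp point (between the pads) lies 19 mm behind it; z points along the fingers, y is the line along which they close (so a half turn about z gives the same grasp; the last joint's range is limited). The gripper opens to 85 mm and grips with 20 to 120 N. Pads are 22 mm wide; open, the fingers measure 114 mm over their backs; the gripper's body (76 mm by 85 mm) begins 54 mm behind the grasp point. The pads swing forward as they close: fully open they stand 13 mm farther back than shut.
Start: joints at [1.214, 0.22, 1.526, -0, 1.395, -0.126], TCP at [0.143, 0.608, 0.231] pointing down, gripper open.
Joint ranges: [-2.98, 2.98], [-0.91, 2.08], [0.09, 2.57], [-1.24, 4.39], [0.2, 2.65], [-2.68, 2.68]. Speed limits (rad/s): [2.57, 2.57, 3.01, 3.14, 3.14, 3.14].

### API

Orientations are given as [roll, pitch, yaw] about the fixed x, y, z axes, in that order (R = Rz(yaw) Ry(pitch) Rx(roll)).
In Python, from plant import movep, move_l, set_joints, gripper_to, hold, inverse_kinematics, observe, get_image, get_calibration, Unreachable, job_done gives the robot as it stands. Calls block until the motion is done:
- movep(position, orientation): joint-space move of the TCP to a pose.
- move_l(position, feed=0.15, rotation=None, max_force=None): straight line of the TCP; rotation=None keeps the orientation; feed is the mean speed in m/s. With max_force (N) it stops when the force on the tool has changed by that much, and returns True; else False.
- set_joints(angles): joint-space move.
- gripper_to(opening, f_grip=None): finger opening in m; f_grip is the grip in N (None keeps the last); returns when the fingers have stopped.
- hold(seconds).
- inverse_kinematics(position, orientation): joint angles nearest the present ones, or None.
- observe(): the state.
- get_image(name): name is "scene" or "top" or "wrist"; returns (picture, depth): 400x640x3 uint8, red, green, blue; 400x640 float32, m along the optical axis (not along the pixel's ray), 0 where there is no reading.
- get_calibration(name): a dict with "intrinsics" (3x3 intrinsics, pixels), "world_from_camera" (4x4, takes a point from camera to world coordinates). Camera axes: x right, y down, z forward; pixel columns grow to the right and rows downward; lengths in m; the calibration is good to about 2 mm. A picture is of the moment at which its call begins: read the wrist's pose just before it. get_calibration takes no time and is no camera call; for the wrist camera it gives the pose at the moment of the call.
A pose or a line that the arm cannot do raises Unreachable and nothing moves.
- job_done(): hands the job in; it is judged then, once.
The state is a dict: "time_s": time; "q": joint angles; "joint_velocities": joint speeds; "joint_torque": joint torques, N m; "eef_pos": TCP position; "tcp_rot": TCP orientation; "ft_force": force on the tool from outside, world axes, zero at the start; "torque": the same for the moment, N m; "opening": finger opening in m; "grasp_force": force on a finger pad.
Only numpy, scipy, OpenCV 4.12 (cv2) and the standard library are available. Lean on these libraries where they do the work, as an engineer would, in place of code of your own. Each camera call takes 0.05 s, during which the arm holds its last target. There are 200 camera calls.

### The job

Start the tube reader by pressing its three keys fully down one at a time: the round key, then the square key, then the long bar-shaped key. Then lift the longer of the two capped tubes off the blue rest, lay it lengthwise and centred in the reader's V-shaped cradle so that it bears on both sloping sides, push the sprung cradle down at least halfway through it and finish while still holding it pressed there. Leave the short tube, the bottle and the beaker where they are.

Things in the scene. Friction and masses are not known exactly. Their poses are not given: they have to be found in the camera images.
- reader: Low steel bench instrument, fixed, 200 (its x) x 220 (its y) x 50 mm high including four rubber feet; flat top. Origin at the centre of its underside on the bench, z up; its front, with the row of three keys, faces its -x. The V cradle stands on the top behind the keys, 42 mm towards +x of the origin.
- cradle_mid (a point): Aluminium V cradle on the reader. Two V stands, each 18 mm thick, centred at y = -37 and +37 mm, leave a 56 mm gap for fingers. The V sides slope 45 degrees, 26 mm long. This point: on the V's bottom line midway between the stands, 94 mm above the bench when up; y along the V, z up. A seated long tube's axis is 21 mm above it. In the gap, a plate 24 mm below it joins the stands.
- cradle (a joint): The cradle slides straight down on a spring: 0 is up, 0.010 m is fully down at a solid stop. About 4 N starts it moving, about 8 N holds it halfway, about 13 N fully down. The reader's flat top is 44 mm below the V's bottom line when the cradle is up.
- key_round_top (a point): Centre of the top face of the round white key, 32 mm across; its top is 64 mm above the bench, 10 mm above its grey surround. The three keys stand in a row along the reader's front, 52 mm apart, in any order.
- key_square_top (a point): Centre of the top face of the square white key, 26 x 26 mm, same height as the round one.
- key_bar_top (a point): Centre of the top face of the long narrow white key, 42 mm along the reader's x and 14 mm wide, same height as the round one.
- key_round (a joint): Round key. The joint reads its travel: 0 up, 0.005 m fully down; it springs back. About 1.5 N starts it moving, about 4 N holds it fully down.
- key_square (a joint): Square key. The joint reads its travel: 0 up, 0.005 m fully down; it springs back. About 1.5 N starts it moving, about 4 N holds it fully down.
- key_bar (a joint): Bar key. The joint reads its travel: 0 up, 0.005 m fully down; it springs back. About 1.5 N starts it moving, about 4 N holds it fully down.
- rest: Blue plastic tube rest, fixed, base 170 (x) x 100 (y) x 6 mm, origin at the centre of its underside on the bench. Two cross bars 12 mm thick at y = -31 and +31 mm, tops 30 mm above the bench, with 5 mm lips that keep two lying tubes from rolling; the tubes lie along its y, at x = -42 and +42 mm, either one in either place. Between the bars a 50 mm gap is open for fingers.
- long_tube: The longer tube: white plastic, red cap at its +y end, lying on the rest. 130 mm long and 30 mm in diameter (cap 18 mm long, 29 mm in diameter), about 70 g. Origin at its middle on its axis (45 mm above the bench on the rest); its y axis runs along the tube.
- short_tube: The shorter tube, same look and diameter, 90 mm long, lying in the rest's other place. Leave it. Origin at its middle, y along it.
- reagent_bottle: Amber bottle standing on the bench, 60 mm in diameter, 140 mm tall. Leave it. Origin at the centre of its underside.
- beaker: White ceramic beaker standing on the bench, 64 mm across the rim, 80 mm tall. Leave it. Origin at the centre of its underside.
Mind the look-alikes: they are no part of the job. Leave any pink look-alike of the long_tube alone. There is more than one size of the rest; the one meant has the size given above.

How it is judged:
By the outcome, as a careful person would: the job done as asked, in the order asked, and still so for the second after the job is handed in, while the arm keeps its last pose, push and grip.
It also fails if it takes over 58 s, if anything falls off the work surface, if the arm or the gripper's body presses on something with over 40 N, if the wrist force passes 120 N, or if a joint passes its speed limit or range.

## Working session

There is one attempt and no reset: what is moved stays moved. The work goes in short steps, each a Python script; the robot and the scene stay as the last script left them, time stands still between calls to the robot, and variables do not carry over. Pictures are saved under pics/ and viewed, at most 10 in all, crops included, and the job is handed in when it is done.

```bash
ls; mkdir -p pics; python3 - <<'E'
from plant import *
import numpy as np,cv2
for n in ("scene","top"):
    im,d=get_image(n); cv2.imwrite(f"pics/{n}0.png",im[:,:,::-1]); np.save(f"pics/{n}0.npy",d)
    c=get_calibration(n); print(n,np.round(c["intrinsics"],1).tolist(),np.round(c["world_from_camera"],3).tolist(), (d>0).mean())
o=observe(); print(o["time_s"],o["tcp_rot"],o["opening"])
E
```

```text
pics
scene [[491.2, 0.0, 330.6], [0.0, 491.2, 199.1], [0.0, 0.0, 1.0]] [[0.863, 0.385, -0.327, 0.996], [0.505, -0.648, 0.57, -0.606], [0.008, -0.657, -0.754, 1.08], [0.0, 0.0, 0.0, 1.0]] 0.995953125
top [[379.7, 0.0, 312.3], [0.0, 379.7, 199.3], [0.0, 0.0, 1.0]] [[-0.016, -0.991, 0.135, 0.439], [-1.0, 0.017, 0.007, 0.139], [-0.01, -0.135, -0.991, 0.864], [0.0, 0.0, 0.0, 1.0]] 0.996
0.1 [-3.13991869e+00 -2.23413076e-04  2.91078037e+00] 0.08546944482232571
```

View pics/scene0.png

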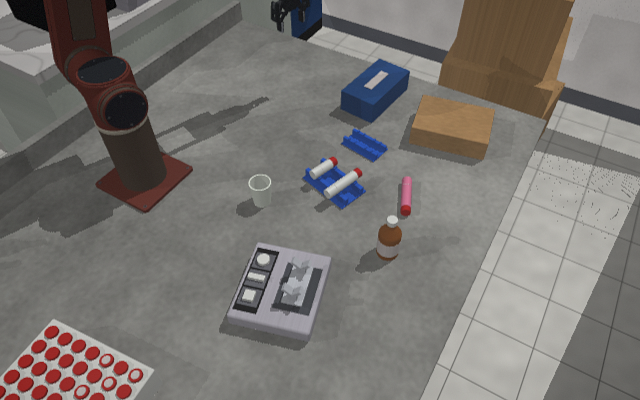

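View pics/top0.png

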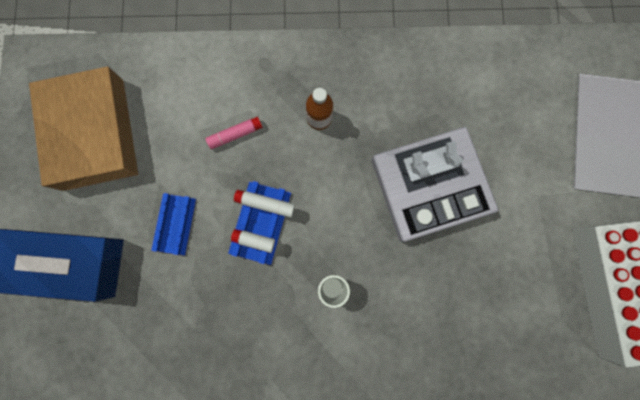

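The top view shows the reader at (437,185), with the round key at (425,216), the bar at (447,209) and the square at (471,202). The cradle is at about (437,163). The long tube is at (265,203) with its cap on the left, the short tube at (253,241), the beaker at (333,291) and the bottle at (319,108). A smaller blue rest (174,224) and a pink tube are look-alikes.

```bash
cat > h.py <<'E'
from plant import *
import numpy as np,cv2
def ray(c,px,z):
    K,T=c["intrinsics"],c["world_from_camera"]
    d=T[:3,:3]@np.linalg.inv(K)@np.array([px[0],px[1],1.]); o=T[:3,3]
    return o+d*(z-o[2])/d[2]
def shot(n,f):
    c=get_calibration(n); im,d=get_image(n); cv2.imwrite(f"pics/{f}.png",im[:,:,::-1]); np.save(f"pics/{f}.npy",d)
    np.savez(f"pics/{f}_c.npz",**{k:np.array(c[k]) for k in ("intrinsics","world_from_camera")})
    return im,d,c
def cal(f): return dict(np.load(f"pics/{f}_c.npz"))
def comps(mask,amin=100,amax=1e9):
    n,l,s,ce=cv2.connectedComponentsWithStats(mask.astype(np.uint8))
    return [(ce[i],s[i],l==i) for i in range(1,n) if amin<=s[i][4]<=amax]
E
python3 - <<'E'
from h import *
c=get_calibration("top")
for n,p,z in (("round",(425,216),.064),("bar",(447,209),.064),("sq",(471,202),.064),("crad",(437,163),.094),("tubecap",(237,197),.045),("tubeend",(293,211),.045),("tubeS",(253,241),.045),("beaker",(333,291),.08),("bottle",(320,95),.14)):
    print(n,ray(c,p,z).round(3))
o=observe();w=get_calibration("wrist");T=w["world_from_camera"]
print(o["eef_pos"],T.round(3).tolist(),w["intrinsics"].tolist())
E
```

```text
round [ 0.508 -0.092  0.064]
bar [ 0.522 -0.139  0.064]
sq [ 0.536 -0.191  0.064]
crad [ 0.615 -0.114  0.094]
tubecap [0.558 0.309 0.045]
tubeend [0.526 0.187 0.045]
tubeS [0.462 0.274 0.045]
beaker [0.358 0.106 0.08 ]
bottle [0.748 0.126 0.14 ]
[0.14279597 0.60793475 0.23032202] [[0.229, 0.928, 0.295, 0.067], [0.973, -0.217, -0.072, 0.626], [-0.003, 0.303, -0.953, 0.372], [0.0, 0.0, 0.0, 1.0]] [[327.9340816632082, 0.0, 322.0845245540736], [0.0, 327.9340816632082, 200.45412331465937], [0.0, 0.0, 1.0]]
```

```bash
python3 - <<'E'
from h import *
ya=0.276
def go(p,yaw):
    for y in (yaw,yaw+np.pi,yaw-np.pi):
        q=inverse_kinematics(p,[np.pi,0,y]); print(y,None if q is None else np.round(q,2))
for yw in (np.pi-.255,-.255):go([.5,.27,.32],yw)
go([.54,-.13,.32],.276); go([.6,-.11,.2],.276)
movep([.51,.25,.30],[np.pi,0,np.pi-.255]); shot("wrist","w_rest"); print(observe()["eef_pos"])
movep([.53,-.13,.30],[np.pi,0,.276-np.pi]); shot("wrist","w_read"); print(observe()["eef_pos"],observe()["time_s"])
import cv2
a=cv2.imread("pics/w_rest.png");b=cv2.imread("pics/w_read.png")
E
```

```text
2.8865926535897932 [ 0.36  0.04  1.56  0.    1.54 -0.96]
6.028185307179586 [ 0.36  0.04  1.56 -0.    1.54  2.18]
-0.2549999999999999 [ 0.36  0.04  1.56 -0.    1.54  2.18]
-0.255 [ 0.36  0.04  1.56 -0.    1.54  2.18]
2.8865926535897932 [ 0.36  0.04  1.56  0.    1.54 -0.96]
-3.396592653589793 [ 0.36  0.04  1.56  0.    1.54 -0.96]
0.276 [-0.38  0.01  1.59 -0.    1.54  0.92]
3.417592653589793 [-0.38  0.01  1.59  0.    1.54 -2.23]
-2.8655926535897933 [-0.38  0.01  1.59  0.    1.54 -2.23]
0.276 [-0.31  0.21  1.6  -0.    1.33  0.98]
3.417592653589793 [-0.31  0.21  1.6   0.    1.33 -2.16]
-2.8655926535897933 [-0.31  0.21  1.6   0.    1.33 -2.16]
[0.50948268 0.25093913 0.29978895]
[ 0.53026599 -0.1289436   0.29999323] 3.4917
```

View pics/w_rest.png

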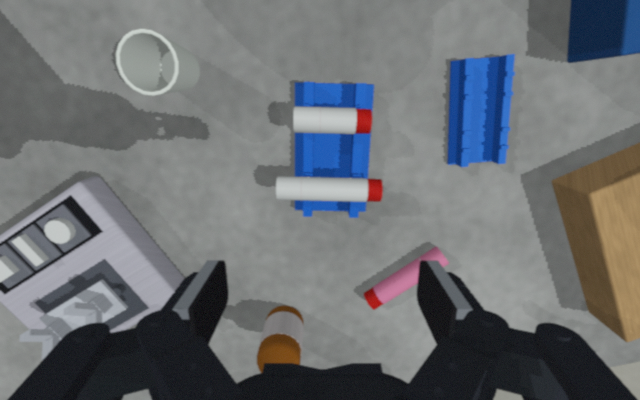

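View pics/w_read.png

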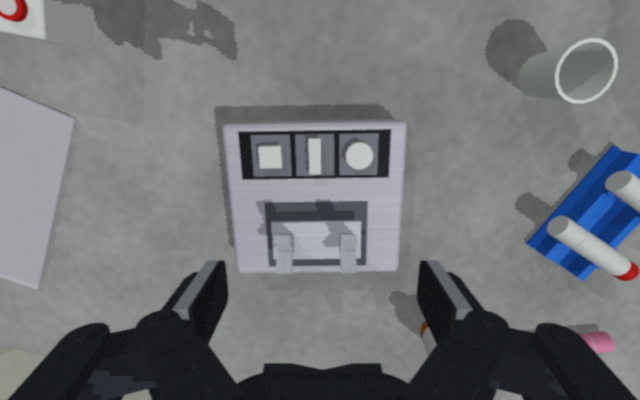

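Wrist view 1 shows the long tube spanning x 276–383 at row 190, with its cap on the right and the short tube at row 120. Wrist view 2 shows the square key at (270,157), the bar at (315,156), the round key at (359,156), and the cradle stands at about (284,250) and (348,250).

```bash
cat > m.py <<'E'
from h import *
def load(f): return cv2.imread(f"pics/{f}.png"),np.load(f"pics/{f}.npy"),cal(f)
def world(d,c):
    K,T=c["intrinsics"],c["world_from_camera"]
    v,u=np.mgrid[:400,:640]; P=np.stack([(u-K[0,2])/K[0,0]*d,(v-K[1,2])/K[1,1]*d,d],-1)
    return P@T[:3,:3].T+T[:3,3]
def hsv(b): return [x.astype(int) for x in cv2.split(cv2.cvtColor(b,cv2.COLOR_BGR2HSV))]
def rect(P):
    (cx,cy),wh,a=cv2.minAreaRect((P[:,:2]*1000).astype(np.float32)); return np.round([cx,cy,*wh,a],1)
E
python3 - <<'E'
from m import *
for f,win in (("w_read",(120,190,240,390)),("top0",(185,235,405,490)),("scene0",(245,315,230,285))):
    if f[0]=='w': b,d,c=load(f)
    else: b=cv2.imread(f"pics/{f}.png");d=np.load(f"pics/{f}.npy");c=get_calibration(f[:-1])
    h,s,v=hsv(b); W=world(d,c); m=np.zeros((400,640),bool); r0,r1,c0,c1=win
    m[r0:r1,c0:c1]=((v>195)&(s<25))[r0:r1,c0:c1]
    print(f)
    for ce,st,l in comps(m,60,1500): print(" key?",ce.round(1),st,ray(c,ce,.064).round(4),"depthz",np.median(W[l][:,2]).round(4))
    C=W-np.array([.575,-.125,0]); near=np.hypot(C[...,0],C[...,1])<.17
    t=near&(abs(W[...,2]-.05)<.006)
    print(" top",t.sum(),rect(W[cv2.morphologyEx(t.astype(np.uint8),cv2.MORPH_OPEN,np.ones((3,3)))>0]),"z",np.median(W[t][:,2]).round(4))
    for ce,st,l in comps(near&(W[...,2]>.085)&(W[...,2]<.13),15): print(" V",ce.round(),W[l].mean(0).round(4),rect(W[l]),W[l][:,2].max().round(4))
b,d,c=load("w_rest");h,s,v=hsv(b);W=world(d,c)
m=np.zeros((400,640),bool);m[165:215,260:395]=1
t=m&(W[...,2]>.036); print("tube silh",rect(np.array([ray(c,(u,w),.045) for w,u in np.argwhere(t)])),"zmax",np.percentile(W[t][:,2],98).round(4), W[t][:,2].max())
tt=t&(W[...,2]>.055);print("crest",rect(W[tt]))
red=m&((h<8)|(h>172))&(s>120); print("cap",np.mean([ray(c,(u,w),.045) for w,u in np.argwhere(red)],0).round(4))
E
```

```text
w_read
 key? [361.7 155.2] [349 145  22  23 290] [ 0.506  -0.0884  0.064 ] depthz 0.0636
 top 20393 [ 581.2 -122.6  198.7  219.7   16.7] z 0.05
 V [348. 253.] [ 0.6119 -0.075   0.104 ] [610.8 -75.1  46.7  18.1  16.5] 0.1133
 V [284. 254.] [ 0.6331 -0.145   0.1039] [ 632.6 -145.7   47.3   18.3   17. ] 0.1132
top0
 key? [470.6 201.1] [465 195  13  13 109] [ 0.5382 -0.19    0.064 ] depthz 0.0642
 key? [447.4 208.8] [443 200  10  18  89] [ 0.5229 -0.1398  0.064 ] depthz 0.0641
 key? [424.2 215.9] [418 210  13  13 136] [ 0.5085 -0.0903  0.064 ] depthz 0.0642
 top 7110 [ 581.9 -122.2  199.7  219.7   16.7] z 0.0507
 V [453. 153.] [ 0.6326 -0.1447  0.1034] [ 632.9 -146.3   47.6   19.4   17.2] 0.1145
 V [419. 164.] [ 0.6113 -0.0741  0.1036] [611.7 -75.2  47.7  18.8  16.3] 0.1141
scene0
 key? [262.8 258.3] [257 254  12   9  81] [ 0.5099 -0.0911  0.064 ] depthz 0.0624
 key? [248.6 294.3] [243 290  12  10  81] [ 0.5404 -0.1907  0.064 ] depthz 0.0624
 top 4982 [ 584.9 -123.8  199.1  219.3   16.3] z 0.0488
 V [301. 264.] [ 0.6139 -0.0775  0.101 ] [613.6 -76.2  48.1  22.4  16.9] 0.1123
 V [291. 290.] [ 0.635  -0.1485  0.1015] [ 635.3 -146.9   48.4   21.3   18.1] 0.1143
tube silh [544.3 246.5 141.6  48.7  77.9] zmax 0.0604 0.44194638267049674
crest [496.1 264.5 129.6 121.7  74. ]
cap [0.5597 0.3063 0.045 ]
```

```bash
python3 - <<'E'
from m import *
b,d,c=load("w_rest");W=world(d,c)
m=np.zeros((400,640),bool);m[165:215,260:395]=1
t=m&(W[...,2]>.040)&(W[...,2]<.064); t=max(comps(t),key=lambda k:k[1][4])[2]
print("tube",rect(W[t]),"silh",rect(np.array([ray(c,(u,w),.045) for w,u in np.argwhere(t)])))
tt=t&(W[...,2]>.057);print("crest",rect(W[tt]))
P=W[tt][:,:2];print(np.degrees(np.arctan2(*np.linalg.svd(P-P.mean(0),full_matrices=False)[2][0][::-1])))
C=np.array([.5815,-.1225]);y=.2915;R=np.array([[np.cos(y),-np.sin(y)],[np.sin(y),np.cos(y)]])
o=[np.pi,0,y-np.pi]
gripper_to(0.0)
for n,ky in (("round",.052),("square",-.052),("bar",0)):
    p=C+R@[-.062,ky]
    if n=="round": movep([*p,.085],o)
    else: move_l([*p,.085],feed=.1)
    move_l([*p,.068],feed=.06)
    s=move_l([*p,.0565],feed=.012,max_force=14); e=observe()
    hold(.2); e2=observe()
    print(n,s,e["eef_pos"].round(4),p.round(4),e["ft_force"].round(1),e2["eef_pos"].round(4),e2["ft_force"].round(1))
    move_l([*p,.085],feed=.1)
print(observe()["time_s"],observe()["ft_force"])
E
```

```text
tube [543.8 250.9 129.7  30.1  74. ] silh [544.  251.1 133.9  31.3  74.2]
crest [543.6 250.9 129.6  19.2  73.9]
-106.15661983763106
round True [ 0.5074 -0.0906  0.059 ] [ 0.5072 -0.0905] [-2.1  0.1  6.3] [ 0.5074 -0.0906  0.059 ] [-1.3  0.7  5.1]
square True [ 0.5373 -0.1903  0.0591] [ 0.5371 -0.1901] [-0.4  0.3  6.2] [ 0.5373 -0.1903  0.0591] [-1.2  1.   5.5]
bar True [ 0.5224 -0.1404  0.059 ] [ 0.5221 -0.1403] [-2.2  1.3  5.5] [ 0.5224 -0.1404  0.059 ] [-1.6  0.6  5. ]
12.4917 [-0.14488061 -0.12051883 -0.25810112]
```

```bash
python3 - <<'E'
from m import *
p=[.5437,.2509]; o=[np.pi,0,1.290-np.pi]
c=observe()["eef_pos"]; move_l([c[0],c[1],.2],feed=.2)
gripper_to(.085)
movep([*p,.15],o); move_l([*p,.05],feed=.12); print(move_l([*p,.026],feed=.05,max_force=10))
gripper_to(.0,f_grip=60); e=observe(); print(e["opening"],e["grasp_force"],e["eef_pos"])
move_l([*p,.16],feed=.1); hold(.2); e=observe(); print(e["opening"],e["grasp_force"],e["ft_force"],e["time_s"])
movep([.6217,-.1104,.20],[np.pi,0,.2915-np.pi/2]); hold(.2)
shot("wrist","w_g"); shot("top","t_g"); e=observe(); print(e["eef_pos"],e["time_s"],e["grasp_force"],e["ft_force"])
b,d,c=load("t_g");W=world(d,c)
C=W-np.array([.6217,-.1104,0]);
m=(np.hypot(C[...,0],C[...,1])<.1)&(W[...,2]>.2)&(W[...,2]<.238); h,s,v=hsv(b)
for k in comps(m,30): print(k[0],k[1],rect(W[k[2]]))
a=cv2.resize(cv2.imread("pics/t_g.png")[80:260,330:550],None,fx=2,fy=2); w=cv2.resize(cv2.imread("pics/w_g.png"),(576,360))
cv2.imwrite("pics/g.png",np.vstack([np.hstack([a[:, :224],w])[:, :800]]))
E
```

```text
False
0.028549922745406933 59.058791399002075 [0.54405899 0.25101228 0.02646755]
0.028467249039885525 59.072062969207764 [-0.28103713  0.44028636 -0.19743522] 19.3333
[ 0.62170058 -0.11034902  0.1999834 ] 23.85 59.069262742996216 [ 0.10829145 -0.34524921 -0.26391584]
[443.61547344 146.7482679 ] [419 128  47  34 866] [619.2 -81.7  54.3  74.    2.6]
```

View pics/w_g.png

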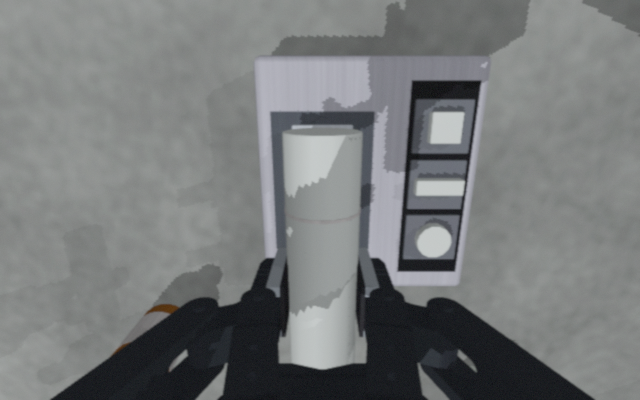

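The wrist view shows the tube held between the fingers and over the cradle, with its white far end at (322,130). Next I measure its end, height and tilt in the hand.

```bash
python3 - <<'E'
from m import *
y=.2915;R=np.array([[np.cos(y),-np.sin(y)],[np.sin(y),np.cos(y)]])
for f,win in (("w_g",(120,340,270,370)),("t_g",(100,190,380,500))):
    b,d,c=load(f);W=world(d,c); h,s,v=hsv(b)
    L=np.dstack([(W[...,:2]-[.6217,-.1104])@R,W[...,2]])
    r0,r1,c0,c1=win;m=np.zeros((400,640),bool);m[r0:r1,c0:c1]=1
    m&=(abs(L[...,0])<.02)&(abs(L[...,1])<.09)&(W[...,2]>.205)&(W[...,2]<.245)
    P=L[m];print(f,m.sum(),P.min(0).round(4),P.max(0).round(4))
    for y0 in np.arange(-.065,.07,.01):
        Q=P[abs(P[:,1]-y0)<.005]
        if len(Q)>15: print(round(y0,3),len(Q),"x",np.percentile(Q[:,0],[1,99]).round(4),"ztop",np.percentile(Q[:,2],[50,95]).round(4))
E
```

```text
w_g 17503 [-0.02   -0.0653  0.2051] [0.02   0.0284 0.245 ]
-0.065 1672 x [-0.014  0.014] ztop [0.2297 0.233 ]
-0.055 2228 x [-0.0143  0.0143] ztop [0.231  0.2332]
-0.045 2051 x [-0.0143  0.0144] ztop [0.231  0.2331]
-0.035 1923 x [-0.0145  0.0144] ztop [0.231  0.2332]
-0.025 1739 x [-0.0143  0.0142] ztop [0.2309 0.233 ]
-0.015 2637 x [-0.0192  0.0197] ztop [0.2303 0.2359]
-0.005 2137 x [-0.0165  0.0167] ztop [0.2317 0.2398]
0.005 1907 x [-0.0158  0.0159] ztop [0.2315 0.2384]
0.015 1127 x [-0.0149  0.0147] ztop [0.2305 0.2333]
0.025 82 x [-0.0148  0.0148] ztop [0.2238 0.227 ]
t_g 822 [-0.0196 -0.0114  0.2053] [0.0199 0.0656 0.2432]
-0.005 65 x [-0.0039  0.0164] ztop [0.2323 0.2377]
0.005 106 x [-0.0139  0.0168] ztop [0.232 0.239]
0.015 147 x [-0.0192  0.0197] ztop [0.2306 0.2366]
0.025 98 x [-0.0145  0.0137] ztop [0.2314 0.2346]
0.035 99 x [-0.0143  0.0136] ztop [0.2311 0.2346]
0.045 101 x [-0.0138  0.0134] ztop [0.2313 0.2345]
0.055 93 x [-0.0135  0.0142] ztop [0.2308 0.2335]
0.065 110 x [-0.0136  0.0131] ztop [0.2254 0.233 ]
```

```bash
python3 - <<'E'
from m import *
p=[.6217,-.1104]
def st(t):
    e=observe();print(t,e["eef_pos"].round(4),e["ft_force"].round(1),e["opening"].round(4),round(e["grasp_force"]),round(e["time_s"],2))
move_l([*p,.104],feed=.12);st("above")
for z in (.099,.0965,.0955,.0945,.092,.090,.0885):
    s=move_l([*p,z],feed=.015,max_force=14);hold(.1);st((z,s))
    if s: break
b,d,c=shot("top","t_p");shot("scene","s_p");shot("wrist","w_p")
a=cv2.imread("pics/s_p.png")[190:360,200:380];cv2.imwrite("pics/sp.png",cv2.resize(a,None,fx=3,fy=3))
E
```

```text
Traceback (most recent call last):
AttributeError: 'float' object has no attribute 'round'
```

```bash
python3 - <<'E'
from m import *
p=[.6217,-.1104]
def st(t):
    e=observe();print(t,e["eef_pos"].round(4),e["ft_force"].round(1),round(e["opening"],4),round(e["grasp_force"]),round(e["time_s"],2))
st("above")
for z in (.099,.0965,.0955,.0945,.092,.090,.0885):
    s=move_l([*p,z],feed=.015,max_force=14);hold(.1);st((z,s))
    if s: break
shot("scene","s_p");shot("wrist","w_p")
a=cv2.imread("pics/s_p.png")[190:360,200:380];cv2.imwrite("pics/sp.png",cv2.resize(a,None,fx=3,fy=3))
E
```

```text
above [ 0.6224 -0.1106  0.105 ] [ 0.2 -0.5  0.3] 0.0284 59 24.8
(0.099, False) [ 0.6217 -0.1104  0.099 ] [-0.6 -1.1 -0.7] 0.0284 59 25.38
(0.0965, False) [ 0.6219 -0.1105  0.0967] [ 0.1 -1.2  1. ] 0.0285 59 25.8
(0.0955, False) [ 0.6219 -0.1105  0.0959] [0.1 0.  4.6] 0.0282 59 26.15
(0.0945, False) [ 0.6219 -0.1105  0.0948] [-0.7  0.4  5.8] 0.0283 59 26.5
(0.092, False) [ 0.6219 -0.1105  0.0926] [-2.4  0.   6.7] 0.0283 60 26.92
(0.09, False) [ 0.622  -0.1105  0.0909] [-2.8 -0.4  8.5] 0.0284 60 27.3
(0.0885, False) [ 0.622  -0.1105  0.0896] [-2.8  0.3 10.3] 0.0289 60 27.65
```

View pics/sp.png

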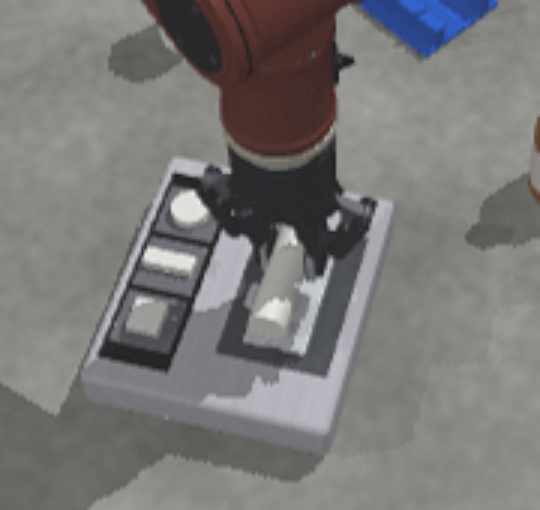

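The tube is seated between the stands and the cradle is about 6 mm down. I'll even out the small sideways force and press slightly deeper for margin.

```bash
python3 - <<'E'
from m import *
def st(t):
    e=observe();print(t,e["eef_pos"].round(4),e["ft_force"].round(1),round(e["opening"],4),round(e["grasp_force"]),round(e["time_s"],2))
move_l([.6210,-.1106,.0870],feed=.01,max_force=14);hold(.5);st(1)
shot("wrist","w_q")
y=.2915;R=np.array([[np.cos(y),-np.sin(y)],[np.sin(y),np.cos(y)]])
b,d,c=load("w_q");W=world(d,c);L=np.dstack([(W[...,:2]-[.6217,-.1104])@R,W[...,2]])
for y0 in (-.06,-.052,-.046,-.037,-.03,-.022):
    m=(abs(L[...,1]-y0)<.003)&(abs(L[...,0])<.03)&(L[...,2]>.06)&(L[...,2]<.14)
    P=L[m];t=P[abs(P[:,0])<.012];f=lambda a:a[np.isfinite(a)]
    o=P[abs(P[:,0])>.0185]
    print(y0,"tube top",np.percentile(t[:,2],95).round(4) if len(t) else 0,"V tips -x/+x",[ (np.percentile(q[:,2],95).round(4),len(q)) for q in (o[o[:,0]<0],o[o[:,0]>0]) if len(q)])
hold(1);st(2)
E
```

```text
1 [ 0.622  -0.1105  0.0886] [-1.3  1.3  9.9] 0.0283 60 28.57
-0.06 tube top 0.1219 V tips -x/+x []
-0.052 tube top 0.1219 V tips -x/+x [(np.float64(0.0622), 100), (np.float64(0.0624), 89)]
-0.046 tube top 0.1218 V tips -x/+x [(np.float64(0.103), 223), (np.float64(0.1031), 223)]
-0.037 tube top 0.1219 V tips -x/+x [(np.float64(0.1034), 162), (np.float64(0.1039), 172)]
-0.03 tube top 0.1218 V tips -x/+x [(np.float64(0.1034), 114), (np.float64(0.1037), 117)]
-0.022 tube top 0.1217 V tips -x/+x []
2 [ 0.622  -0.1105  0.0886] [-1.7  0.7 10.3] 0.0285 60 29.62
```

View pics/w_q.png

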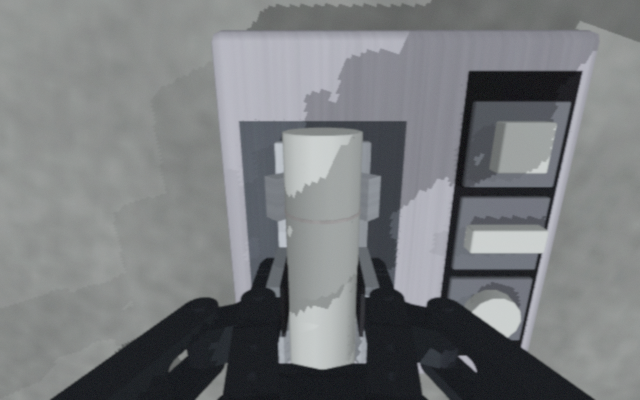

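The wrist view shows the tube (centred on column 322) lying evenly between both V sides. Its top is about 7 mm below the seated-up height, and the push holds steady at 10 N.

```bash
python3 -c "
from plant import *
print(job_done())"
```

```text
the job is handed in; nothing more can be done
None
```

The job is handed in at about 30 s: the round, square and bar keys were each pressed the full 5 mm in that order, and the long tube is centred on both sides of the V cradle, held about 7 mm down with a steady 10 N push.

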